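# Clip the notched bar into the holding jig

## Task

Load the notched wooden bar into the holding jig: lay it lengthwise along the middle of the jig's plywood deck, notch upward, and slide it in under the two steel spring clips so that they ride up over its end, until that end meets the wooden stop and both clips have snapped down into the notch. Let go of it there; the plain bar without a notch is not wanted.

Things in the scene. Friction and masses are not known exactly. Their poses are not given: they have to be found in the camera images.
- bar: Loose flat pale wooden bar, 160 mm long (x), 56 wide (y), 18 thick (z up), 0.12 kg, lying notch up: a notch 44 mm long (x), full width, 8 mm deep, crosses the middle of its upper side. Origin: middle of the underside. Both ends alike, either may go in first; long axis within 45 degrees of the jig's x. The similar plain bar near it (45x150x18, no notch) is not wanted.
- jig: Fixed jig: plywood deck, x -230 to 45 mm, y -60 to 60, top at z 12, no side guides; across it a wooden stop block, 90 wide, top at z 42, face at x 0. Origin: bench level below the middle of the stop's face; x points along the deck into the stop, z up. Work slides in towards +x; the bar is home with its middle at x -80, y 0. Deck clear before x -123; nothing above z 60 at rest.
- clip_left (a joint): Hinge angle (rad) of the sprung steel strip at jig y +10.5 mm (11 wide), hinged on the stop at x 14, z 51, reaching to -x. 0 at rest: nose at x -80, 7 mm above the deck; its free end ramps up to x -123, 26 mm above the deck, so the bar pushed along the deck lifts it. About 0.12 on the bar's thick end, 0.03 down in the notch. Presses with 1.5 to 2.5 N; sliding in takes 5 to 15 N.
- clip_right (a joint): The same for the twin clip at jig y -10.5 mm: hinge angle in rad, 0 at rest, growing as its nose rises, about 0.12 on the bar's thick end, about 0.03 down in the notch.

How it is judged:
By the outcome, as a careful person would: the job done as asked, in the order asked, and still so for the second after the job is handed in, with the robot touching nothing.
It also fails if it takes over 42 s, if anything falls off the work surface, if the arm or the gripper's body presses on something with over 40 N, if the wrist force passes 120 N, or if a joint passes its speed limit or range.

## Robot

A 6-joint arm with a two-finger parallel gripper is mounted at the origin on a cart in front of the work surface, level with it; the furniture and walls round the work are solid. World frame = base frame: x ahead of the robot, y to its left, z up, the work surface at z = 0. Lengths are in m, angles in rad, forces in N, time in s.
With the tool pointing down it reaches from about 0.35 to 0.775 m from the base axis. Payload 5.5 kg.
Tool frame: the origin (TCP) lies at the very end of the fingers, on their centre line; the grasp point (between the pads) lies 19 mm behind it; z points along the fingers, y is the line along which they close (so a half turn about z gives the same grasp; the last joint's range is limited). The gripper opens to 85 mm and grips with 20 to 120 N. Pads are 22 mm wide; open, the fingers measure 114 mm over their backs; the gripper's body (76 mm by 85 mm) begins 54 mm behind the grasp point. The pads swing forward as they close: fully open they stand 13 mm farther back than shut.
Start: joints at [1.044, 0.313, 0.046, 1.304, 0, 1.431], TCP at [0.217, 0.533, 0.195] pointing down, gripper open.
Joint ranges: [-2.76, 2.76], [-0.86, 1.69], [-1.03, 1.26], [-2.2, 2.34], [-1.47, 1.5], [-3.14, 3.14]. Speed limits (rad/s): [2.57, 2.57, 3.14, 3.14, 3.14, 3.14].

## Interface

Orientations are given as a unit quaternion [w, x, y, z].
In Python, from workcell import env gives the robot as it stands. The module is installed in compiled form; this text tells all that it offers.
- The arm moves only by the tool jog_arm, never from a script. Its argument "rows" is a list of rows, each a list of 6 numbers: the shift along the world's x, y, z in units of 40 mm (1.0 is 40 mm), then the turn, a rotation vector about the world's x, y, z in units of 6 degrees (1.0 is 6 degrees). In form: [[x, y, z, wx, wy, wz], ...]. A call has 1 to 12 rows; each row is the pose to reach, as a shift and turn from the pose commanded when the call began; what a row does not reach only later rows make up. A row lasts 1/12 s, in which the tool goes at most 41.7 mm and 7.16 degrees, less where a joint would pass 70% of its speed; a pose out of reach is approached as far as the arm can. A call with a gripper value outside its range is refused whole. "jaw" is the gripper command: -1 is fully open, 1 is shut, values between are in proportion, set as the call begins (left out, the last holds). The fingers move at their own pace and stop on an object; "force" is the grip in N (left out, the last holds). Time passes only in rows, so rows that repeat a pose let the fingers close. It gives the time, the measured TCP pose, the force, the opening and the grip force at its end, in the units of the state.
- env.get_state(): the state, without advancing time (a new reading comes with each control period).
- env.read_camera(name): name is "side" or "top"; returns a dict with "pixels" (384x512x3 uint8, red, green, blue), "mtx" (3x3 intrinsics, pixels), "cam_to_world" (4x4, takes a point from camera to world coordinates). Camera axes: x right, y up, looking along -z (the intrinsics and any distortion apply to the point x, -y, -z); pixel columns grow to the right and rows downward; lengths in m; the calibration is good to about 2 mm. A picture is of the moment at which its call begins. There is no depth.
- env.hand_in(): hands the job in; it is judged then, once.
The state is a dict: "clock": time; "joint_pos": joint angles; "qvel": joint speeds; "tau": joint torques, N m; "tcp_pos": TCP position; "orientation": TCP orientation; "wrist_force": force on the tool from outside, world axes, zero at the start; "ft_torque": the same for the moment, N m; "finger_gap": finger opening in m; "grip_force": force on a finger pad.
Only numpy, scipy, OpenCV 4.12 (cv2) and the standard library are available. Lean on these libraries where they do the work, as an engineer would, in place of code of your own. Each camera call takes 0.05 s, during which the arm holds its last target. There are 200 camera calls.

## Working session

There is one attempt and no reset: what is moved stays moved. The work goes in short steps, Python scripts to look and compute and a tool call to move; the robot and the scene stay as the last step left them, time stands still between calls to the robot, and variables do not carry over. Pictures are saved under pics/ and viewed, at most 10 in all, crops included, and the job is handed in when it is done.

Besides the shell and the picture viewer there is one more tool, called after "Request:" as a command line: name --pt "numbers of a row" for each row, then --argument value for the rest. jog_arm: Moves the arm, as the interface text tells. Its arguments: {"type":"object","properties":{"rows":{"type":"array","items":{"type":"array","items":{"type":"number"}}},"jaw":{"type":"number"},"force":{"type":"number"}},"required":["rows"]}

```bash
mkdir -p pics
cat > h.py <<'E'
import numpy as np, cv2
from workcell import env
def shot(n,fn=None):
    c=env.read_camera(n)
    if fn: cv2.imwrite('pics/'+fn,c['pixels'][...,::-1])
    return c
def ray(c,u,v,z):
    K=c['mtx'];T=c['cam_to_world']
    x,y=(u-K[0,2])/K[0,0],(v-K[1,2])/K[1,1]
    d=T[:3,:3]@np.array([x,-y,-1]);o=T[:3,3]
    return o+d*(z-o[2])/d[2]
E
python3 - <<'E'
from h import *
for n in('top','side'):
    c=shot(n,n+'1.png'); print(c.keys(),c['mtx'],c['cam_to_world'].round(3))
print(env.get_state())
E
```

```text
dict_keys(['pixels', 'mtx', 'cam_to_world']) [[415.75329724   0.         251.20078138]
 [  0.         415.75329724 192.27855733]
 [  0.           0.           1.        ]] [[-0.013  0.983 -0.184  0.352]
 [-0.999 -0.018 -0.028 -0.024]
 [-0.031  0.184  0.982  1.094]
 [ 0.     0.     0.     1.   ]]
dict_keys(['pixels', 'mtx', 'cam_to_world']) [[365.48316094   0.         247.80630105]
 [  0.         365.48316094 195.89268126]
 [  0.           0.           1.        ]] [[ 0.991  0.067 -0.119  0.419]
 [-0.135  0.609 -0.781 -0.647]
 [ 0.02   0.79   0.613  0.575]
 [ 0.     0.     0.     1.   ]]
{'clock': 0.1, 'joint_pos': array([ 1.04443074e+00,  3.13914586e-01,  4.51109510e-02,  1.30359819e+00,
       -2.84005706e-05,  1.43119048e+00]), 'qvel': array([ 0.00271363, -0.00031492,  0.00375164,  0.00021493,  0.00056915,
       -0.00208894]), 'tau': array([ 3.49146867e-03, -4.81725883e+01,  2.99243367e+01,  1.27058354e-02,
       -8.26673727e-05,  1.05233684e-05]), 'tcp_pos': array([0.2166487 , 0.53207873, 0.19371169]), 'orientation': array([-2.48971308e-04,  1.92176782e-01,  9.81359995e-01, -7.63296284e-04]), 'wrist_force': array([-0.05596954, -0.15919643, -0.25858412]), 'ft_torque': array([-0.03865872, -0.01067941,  0.03766717]), 'grip_force': 0.0, 'finger_gap': 0.08524763622416973}
```

View pics/top1.png

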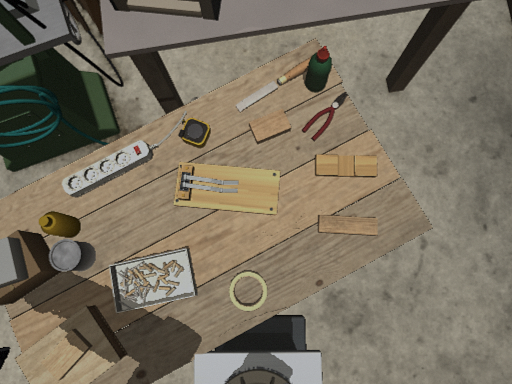

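View pics/side1.png

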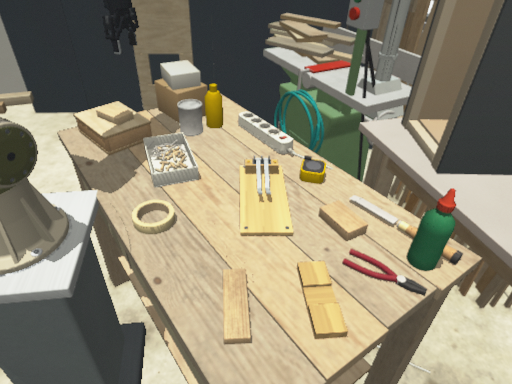

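The top view shows the jig deck around (228,188), with its stop on the left at (185,182). The notched bar is at (346,165) and the plain bar at (348,225). Next I segment the deck and the bar and measure them.

Run:
```python
from h import *
c=shot('top'); im=c['pixels']; 
hsv=cv2.cvtColor(im,cv2.COLOR_RGB2HSV)
for p in [(250,205),(270,190),(325,165),(347,160),(368,165),(300,190),(350,190),(340,140),(350,225),(230,230)]: print(p,hsv[p[1],p[0]],im[p[1],p[0]])
crop=np.hstack([cv2.resize(im[y:y+64,x:x+70],None,fx=5.7,fy=5.7,interpolation=cv2.INTER_CUBIC) for x,y in((311,133),)]+[cv2.resize(im[155:219,170:240+50],None,fx=3.3,fy=5.7,interpolation=cv2.INTER_CUBIC)[:364]])
# k: jig crop separately
a=cv2.resize(im[155:220,168:288],None,fx=6,fy=6,interpolation=cv2.INTER_CUBIC)
cv2.imwrite('pics/jig.png',a[...,::-1])
m=((hsv[...,1]>120)&(hsv[...,2]>150)).astype(np.uint8)
for ct in cv2.findContours(m,cv2.RETR_EXTERNAL,cv2.CHAIN_APPROX_NONE)[0]:
    if cv2.contourArea(ct)>300:
        r=cv2.minAreaRect(ct);print(r,cv2.contourArea(ct),cv2.boxPoints(r).round(1).tolist())
```

```text
(250, 205) [ 19 113 172] [172 143  96]
(270, 190) [ 19 112 178] [178 149 100]
(325, 165) [ 18 120 161] [161 130  85]
(347, 160) [ 18 119 165] [165 133  88]
(368, 165) [ 17 117 165] [165 132  89]
(300, 190) [ 17  78 169] [169 147 117]
(350, 190) [ 18  80 170] [170 148 117]
(340, 140) [ 17  70 134] [134 118  97]
(350, 225) [ 16  91 160] [160 134 103]
(230, 230) [ 16  88 153] [153 129 100]Traceback (most recent call last):
  File "<stdin>", line 5, in <module>
    return _nx.concatenate(arrs, 1, dtype=dtype, casting=casting)
           ~~~~~~~~~~~~~~~^^^^^^^^^^^^^^^^^^^^^^^^^^^^^^^^^^^^^^^
ValueError: all the input array dimensions except for the concatenation axis must match exactly, but along dimension 0, the array at index 0 has size 365 and the array at index 1 has size 364
```

Run:
```python
from h import *
c=shot('top'); im=c['pixels']; 
hsv=cv2.cvtColor(im,cv2.COLOR_RGB2HSV)
a=cv2.resize(im[155:220,168:288],None,fx=6,fy=6,interpolation=cv2.INTER_CUBIC)
cv2.imwrite('pics/jig.png',a[...,::-1])
for th in (98,103):
  m=((hsv[...,1]>th)&(hsv[...,2]>110)&(abs(hsv[...,0].astype(int)-18)<5)).astype(np.uint8)
  m=cv2.morphologyEx(m,cv2.MORPH_OPEN,np.ones((3,3)));m=cv2.morphologyEx(m,cv2.MORPH_CLOSE,np.ones((3,3)))
  for ct in cv2.findContours(m,cv2.RETR_EXTERNAL,cv2.CHAIN_APPROX_NONE)[0]:
    if cv2.contourArea(ct)>800:
        r=cv2.minAreaRect(ct);u,v=r[0]
        if not 120<v<230 or u<150: continue
        z=.018 if u>310 else .012
        P=np.array([ray(c,*p,z)[:2] for p in ct[:,0,:].astype(float)])*1000
        R=cv2.minAreaRect(P.astype(np.float32))
        print(th,r,R,cv2.boxPoints(R).round(1).tolist())
```

```text
98 ((227.16604614257812, 185.53892517089844), (102.29511260986328, 39.54282760620117), 6.072457313537598) ((574.9808349609375, 71.60337829589844), (273.52978515625, 107.3191909790039), 82.86666107177734) [[504.79998779296875, -57.400001525878906], [611.2000122070312, -70.80000305175781], [645.2000122070312, 200.60000610351562], [538.7000122070312, 214.0]]
98 ((346.0049743652344, 164.77183532714844), (60.420509338378906, 20.7994327545166), 1.2453643083572388) ((623.2664184570312, -245.53341674804688), (158.44732666015625, 56.82493591308594), 87.46055603027344) [[591.4000244140625, -323.3999938964844], [648.0999755859375, -325.8999938964844], [655.2000122070312, -167.60000610351562], [598.4000244140625, -165.10000610351562]]
103 ((226.46340942382812, 191.3292694091797), (101.70742797851562, 26.613998413085938), 6.340191841125488) ((558.8493041992188, 72.82324981689453), (270.43438720703125, 71.6233901977539), 82.59306335449219) [[505.8999938964844, -56.599998474121094], [576.9000244140625, -65.9000015258789], [611.7999877929688, 202.3000030517578], [540.7999877929688, 211.5]]
103 ((346.0, 165.0), (20.0, 60.0), 90.0) ((622.6472778320312, -245.09909057617188), (158.39959716796875, 54.58541488647461), 88.76188659667969) [[593.5999755859375, -323.70001220703125], [648.2000122070312, -324.8999938964844], [651.5999755859375, -166.5], [597.0999755859375, -165.3000030517578]]
```

View pics/jig.png

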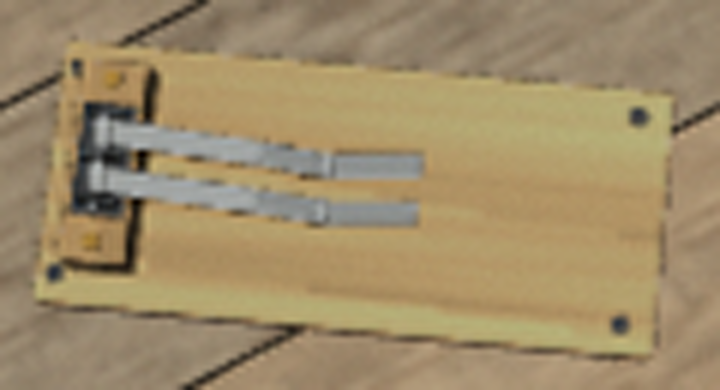

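The jig crop shows deck corners near (70,43), (672,95), (655,355) and (37,302), and the stop's face edge runs from (155,68) to (130,270). I'll cast these onto the deck plane.

Run:
```python
from h import *
c=shot('top')
f=lambda p,z:ray(c,168+(p[0]+.5)/6-.5,155+(p[1]+.5)/6-.5,z)[:2]*1000
TL,TR,BR,BL=[f(p,.012) for p in((70,43),(672,95),(655,355),(37,302))]
print(TL,TR,BR,BL); n=np.linalg.norm
print('len',n(TL-TR),n(BL-BR),'wid',n(TL-BL),n(TR-BR))
ang=lambda d:np.degrees(np.arctan2(d[1],d[0]))
print('x dir',ang(TL-TR),ang(BL-BR),'ydir+90',ang(BL-TL)-90,ang(BR-TR)-90)
s1,s2=f((155,68),.042),f((130,270),.042); print('stop',s1,s2,n(s1-s2),ang(s2-s1)-90,(s1+s2)/2)
ctr=(TL+TR+BR+BL)/4;print('ctr',ctr)
a=np.radians(np.mean([ang(TL-TR),ang(BL-BR)]));ex=np.array([np.cos(a),np.sin(a)])
print('origin from deck',ctr+92.5*ex, 'axis',np.degrees(a))
# clip tips at z=38mm
t1,t2=f((424,166),.038),f((417,214),.038);print('tips',t1,t2,n(t1-t2),(t1+t2)/2,'expect',ctr+92.5*ex-123*ex)
# bottle heights irrelevant; side check of bar centre
s=shot('side')
for p in((302,264),(325,261),(345,332),(315,336)): print(ray(s,*p,.018)[:2]*1000)
```

```text
[642.39028203 200.10790126] [612.82942306 -69.75025606] [496.42242255 -59.36490271] [524.66033966 212.52442551]
len 271.47241012547863 273.3517637759226 wid 118.3828932140681 116.86935155191333
x dir 83.74861864575031 84.07062561179237 ydir+90 83.97949092225679 84.90180415785301
stop [622.29332786 156.39059048] [533.07988442 166.05623164] 89.73551754250205 83.81652934966408 [577.68660614 161.22341106]
ctr [569.07561683  70.879292  ]
origin from deck [578.88959699 162.85720127] axis 83.90962212877133
tips [577.15357392  39.42310852] [556.03239872  42.60362795] 21.359301149028475 [566.59298632  41.01336824] expect [565.8396558   40.55144084]
[ 604.95377893 -170.70519851]
[ 653.62624365 -168.36442569]
[ 639.38982514 -326.98030252]
[ 586.79191843 -327.91256763]
```

The measurements agree: the jig origin is at about (578.3,162) mm with its axis at 84.0°. The bar centre is at about (622.5,-246) with its axis at about 87°. I'm heading for a grasp near the bar's trailing end.

Request:
jog_arm --pt "5 -10.5 1 0 0 -6" --pt "5 -10.5 1 0 0 -6" --pt "5 -10.5 1 0 0 -6" --pt "5 -10.5 1 0 0 -6" --pt "5 -10.5 1 0 0 -6" --pt "5 -10.5 1 0 0 -6" --pt "5 -10.5 1 0 0 -6" --pt "5 -10.5 1 0 0 -6" --pt "5 -10.5 1 0 0 -6" --pt "5 -10.5 1 0 0 -6" --pt "5 -10.5 1 0 0 -6" --pt "5 -10.5 1 0 0 -6" --jaw -1 --force 60

```text
clock: 1.3
tcp_pos: [0.4196, 0.1079, 0.2351]
orientation: [0.002, 0.489, 0.872, -0.0]
wrist_force: [0.9, 0.1, 1.0]
finger_gap: 0.0854
grip_force: 0.0
```

Request:
jog_arm --pt "5.08 -10.5 -2.5 0 0 -5.65" --pt "5.08 -10.5 -2.5 0 0 -5.65" --pt "5.08 -10.5 -2.5 0 0 -5.65" --pt "5.08 -10.5 -2.5 0 0 -5.65" --pt "5.08 -10.5 -2.5 0 0 -5.65" --pt "5.08 -10.5 -2.5 0 0 -5.65" --pt "5.08 -10.5 -2.5 0 0 -5.65" --pt "5.08 -10.5 -2.5 0 0 -5.65" --pt "5.08 -10.5 -2.5 0 0 -5.65" --pt "5.08 -10.5 -2.5 0 0 -5.65" --pt "5.08 -10.5 -2.5 0 0 -5.65" --pt "5.08 -10.5 -2.5 0 0 -5.65"

```text
clock: 2.3
tcp_pos: [0.6211, -0.3114, 0.132]
orientation: [-0.0, 0.721, 0.693, -0.0]
wrist_force: [-1.0, 0.3, -0.0]
finger_gap: 0.0854
grip_force: 0.0
```

Run:
```python
from h import *
s=env.get_state();print(s['clock'],s['tcp_pos'],s['orientation'],s['joint_pos'])
im=shot('side')['pixels'];cv2.imwrite('pics/s2.png',cv2.resize(im[150:384,180:440],None,fx=2.5,fy=2.5)[...,::-1])
```

```text
2.3 [ 0.6211299  -0.31135721  0.13196651] [-5.12225101e-05  7.20633607e-01  6.93315997e-01 -3.60917009e-04] [-5.79732247e-01  5.73541745e-01  2.94684734e-01  1.29220021e+00
 -6.80787701e-04  1.02969951e+00]
```

View pics/s2.png

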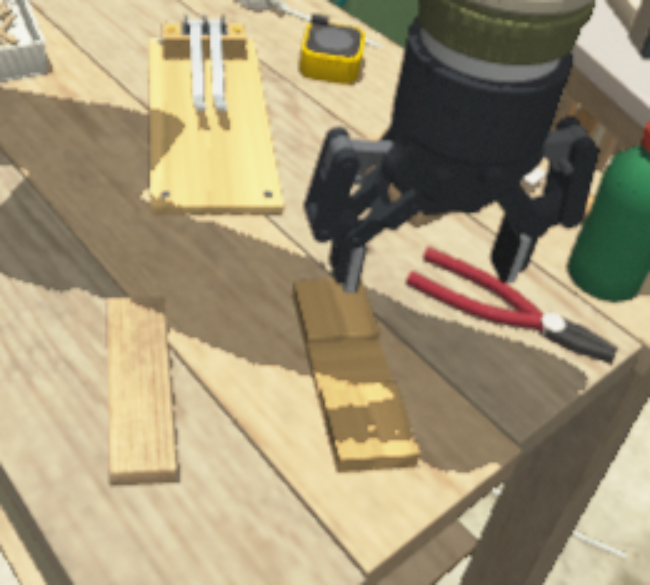

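The gripper hangs over the bar's trailing half, with its fingers on either side and the axes aligned. The pliers near (470,290) in this view are farther out than the finger's path. I'm descending.

Request:
jog_arm --pt "0 0 -1 0 0 0" --pt "0 0 -2 0 0 0" --pt "0 0 -2.8 0 0 0" --pt "0 0 -3.25 0 0 0" --pt "0 0 -3.25 0 0 0" --pt "0 0 -3.25 0 0 0"

```text
clock: 2.85
tcp_pos: [0.6193, -0.3061, 0.0034]
orientation: [-0.002, 0.72, 0.694, -0.0]
wrist_force: [-0.0, 0.1, -0.1]
finger_gap: 0.0854
grip_force: 0.0
```

Request:
jog_arm --pt "0 0 0 0 0 0" --pt "0 0 0 0 0 0" --pt "0 0 0 0 0 0" --pt "0 0 0 0 0 0" --pt "0 0 0 0 0 0" --pt "0 0 0 0 0 0" --pt "0 0 0 0 0 0" --pt "0 0 0 0 0 0" --pt "0 0 0 0 0 0" --pt "0 0 0 0 0 0" --jaw 1 --force 60

```text
clock: 3.68
tcp_pos: [0.62, -0.3074, 0.0044]
orientation: [-0.0, 0.72, 0.694, 0.0]
wrist_force: [-1.0, 0.4, 0.2]
finger_gap: -0.0001
grip_force: 0.0
```

The jaw shut on nothing, so I'm taking another look.

Run:
```python
from h import *
a=shot('side')['pixels'][150:384,200:420];b=shot('top')['pixels'][110:266,290:440]
a=cv2.resize(a,(400,425));b=cv2.resize(b,(400,416));b=np.vstack([b,b[:9]*0])
cv2.imwrite('pics/s3.png',np.hstack([a,b])[...,::-1])
```

```text
(no output)
```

View pics/s3.png

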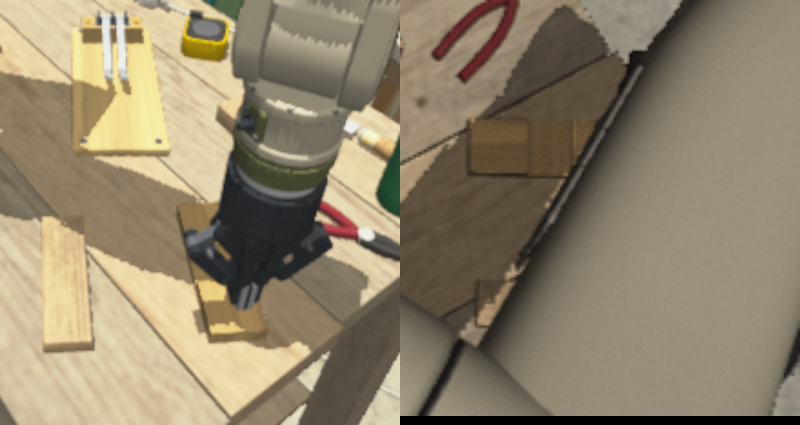

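Run:
```python
from h import *
def proj(c,p):
    T=np.linalg.inv(c['cam_to_world']);q=T[:3,:3]@np.array(p)+T[:3,3]
    K=c['mtx'];return K[0,0]*q[0]/-q[2]+K[0,2],K[1,1]*-q[1]/-q[2]+K[1,2]
c=shot('side')
s=env.get_state();print(s['tcp_pos'],s['finger_gap'],s['wrist_force'],s['joint_pos'])
for z in(0.004,.018,.03): print(z,proj(c,[.62,-.3074,z]))
im=c['pixels'][260:355,290:365];cv2.imwrite('pics/s4.png',cv2.resize(im,None,fx=6,fy=6,interpolation=cv2.INTER_CUBIC)[...,::-1])
```

```text
[ 0.62011387 -0.3074369   0.00443702] -0.00021885342513926903 [-0.87339707  0.22099068 -0.71062558] [-5.76120048e-01  6.39852443e-01  8.83836896e-02  1.01934648e+00
  3.23398817e-05  1.03069600e+00]
0.004 (np.float64(329.0684544653027), np.float64(327.64951547184626))
0.018 (np.float64(330.3360482835816), np.float64(323.03203412212486))
0.03 (np.float64(331.45032702822107), np.float64(318.9730356893701))
```

View pics/s4.png

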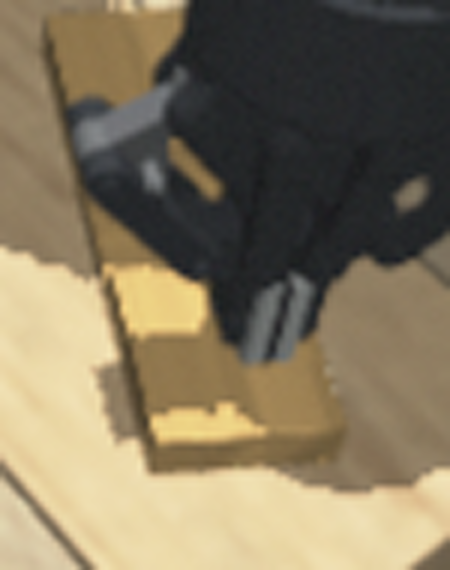

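Run:
```python
from h import *
def proj(c,p):
    T=np.linalg.inv(c['cam_to_world']);q=T[:3,:3]@np.array(p)+T[:3,3]
    K=c['mtx'];return np.round([K[0,0]*q[0]/-q[2]+K[0,2],K[1,1]*-q[1]/-q[2]+K[1,2]],1)
c=shot('side')
for z in(.132,.145,.16,.175): print(z,proj(c,[.621-.046,-.311-.011,z]),proj(c,[.621+.046,-.311-.011,z]), 'seen (320,264) (386,260)')
for z in(.004,.018,.025,.03,.04): print(z,proj(c,[.62,-.3074-.011,z]),proj(c,[.62,-.3074,z]),'seen (334,320)')
# bar edges seen: front-left top corner, etc
f=lambda p:(290+(p[0]+.5)/6-.5,260+(p[1]+.5)/6-.5)
for p in((147,440),(345,430),(45,20)): print(ray(c,*f(p),.018)*1000)
print(ray(c,*f((150,472)),.0)*1000)
```

```text
0.132 [316.4 290.8] [375.1 284.8] seen (320,264) (386,260)
0.145 [317.6 285.2] [377.1 279.3] seen (320,264) (386,260)
0.16 [319.  278.5] [379.5 272.7] seen (320,264) (386,260)
0.175 [320.5 271.6] [382.  265.8] seen (320,264) (386,260)
0.004 [331.  333.3] [329.1 327.6] seen (334,320)
0.018 [332.3 328.7] [330.3 323. ] seen (334,320)
0.025 [333.  326.4] [331.  320.7] seen (334,320)
0.03 [333.5 324.7] [331.5 319. ] seen (334,320)
0.04 [334.5 321.2] [332.4 315.5] seen (334,320)
[ 586.83839607 -322.20851373   18.        ]
[ 643.3950225  -326.06409943   18.        ]
[ 595.77970123 -166.7270054    18.        ]
[ 590.33120546 -321.60392463    0.        ]
```

The shut fingers stand on or above the bar's top, although the TCP reads z=4 mm. The pictures put the tips about 25–35 mm higher than that. I'll find the real offset by touching the bar gently.

Request:
jog_arm --pt "0 0 -0.05 0 0 0" --pt "0 0 -0.1 0 0 0" --pt "0 0 -0.1 0 0 0"

```text
clock: 4.13
tcp_pos: [0.6198, -0.3072, -0.0001]
orientation: [-0.0, 0.72, 0.694, -0.0]
wrist_force: [-0.1, -0.1, -0.9]
finger_gap: -0.0003
grip_force: 0.0
```

Request:
jog_arm --pt "0 0 -0.05 0 0 0" --pt "0 0 -0.1 0 0 0" --pt "0 0 -0.1 0 0 0"

```text
clock: 4.38
tcp_pos: [0.6198, -0.3072, -0.0041]
orientation: [-0.0, 0.72, 0.694, -0.0]
wrist_force: [-0.2, 0.9, -0.1]
finger_gap: -0.0001
grip_force: 0.0
```

Request:
jog_arm --pt "0 0 -0.05 0 0 0" --pt "0 0 -0.1 0 0 0" --pt "0 0 -0.1 0 0 0"

```text
clock: 4.63
tcp_pos: [0.6199, -0.3072, -0.008]
orientation: [-0.0, 0.72, 0.694, -0.0]
wrist_force: [-0.5, -0.2, 0.5]
finger_gap: -0.0002
grip_force: 0.0
```

Request:
jog_arm --pt "0 0 -0.05 0 0 0" --pt "0 0 -0.1 0 0 0" --pt "0 0 -0.1 0 0 0"

```text
clock: 4.88
tcp_pos: [0.6199, -0.3073, -0.012]
orientation: [-0.0, 0.72, 0.694, -0.0]
wrist_force: [-0.1, 0.5, 0.3]
finger_gap: 0.0
grip_force: 0.0
```

Request:
jog_arm --pt "0 0 -0.04 0 0 0" --pt "0 0 -0.08 0 0 0" --pt "0 0 -0.08 0 0 0"

```text
clock: 5.13
tcp_pos: [0.6199, -0.3073, -0.0151]
orientation: [-0.0, 0.72, 0.694, -0.0]
wrist_force: [0.3, -0.6, 0.0]
finger_gap: 0.0003
grip_force: 0.0
```

Request:
jog_arm --pt "0 0 -0.04 0 0 0" --pt "0 0 -0.08 0 0 0" --pt "0 0 -0.08 0 0 0"

```text
clock: 5.38
tcp_pos: [0.6199, -0.3073, -0.0183]
orientation: [-0.0, 0.72, 0.694, -0.0]
wrist_force: [-0.5, -0.0, -0.2]
finger_gap: -0.0001
grip_force: 0.0
```

Request:
jog_arm --pt "0 0 -0.04 0 0 0" --pt "0 0 -0.08 0 0 0" --pt "0 0 -0.08 0 0 0"

```text
clock: 5.63
tcp_pos: [0.6202, -0.3075, -0.0187]
orientation: [0.001, 0.72, 0.694, 0.0]
wrist_force: [-4.8, 2.3, 11.6]
finger_gap: -0.0001
grip_force: 6.1
```

Run:
```python
from h import *
im=shot('side')['pixels'];s=env.get_state();print(s['wrist_force'],s['tcp_pos'])
cv2.imwrite('pics/s5.png',cv2.resize(im[260:355,280:380],None,fx=6,fy=6,interpolation=cv2.INTER_CUBIC)[...,::-1])
```

```text
[-4.88839399  2.97257837 12.26288383] [ 0.62023039 -0.30747834 -0.01873791]
```

View pics/s5.png

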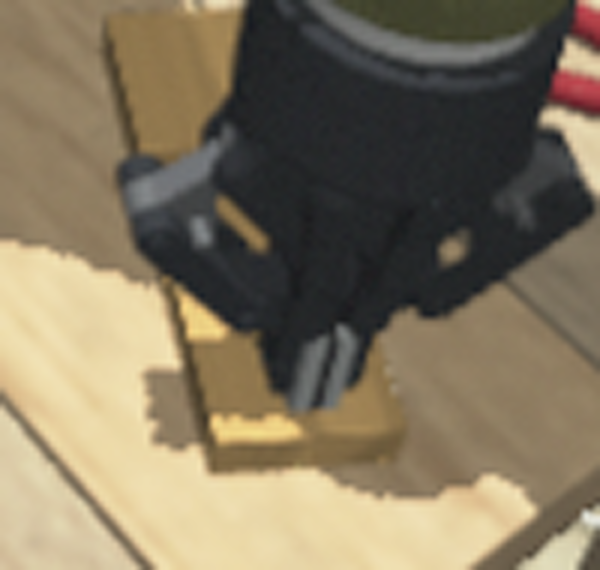

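The tip touches the bar's top (z=18 mm) at a reading of -18.7 mm, so the reported z is about 36.7 mm too low. Tip pixel (332,328) matches the reported x and y. From here I use true z = reading + 36.7 mm. I'm lifting, opening, and descending again.

Request:
jog_arm --pt "0 0 0.75 0 0 0" --pt "0 0 0.75 0 0 0" --pt "0 0 0.75 0 0 0" --pt "0 0 0.75 0 0 0" --pt "0 0 0.75 0 0 0" --pt "0 0 0.75 0 0 0" --pt "0 0 0.75 0 0 0" --pt "0 0 0.75 0 0 0" --pt "-0.08 0 0.4 0 0 0" --pt "-0.08 0 0 0 0 0" --pt "-0.08 0 -0.28 0 0 0" --pt "-0.08 0 -0.28 0 0 0" --jaw -1

```text
clock: 6.68
tcp_pos: [0.6148, -0.3061, -0.0356]
orientation: [-0.003, 0.72, 0.694, -0.001]
wrist_force: [0.7, -0.1, 0.8]
finger_gap: 0.0855
grip_force: 0.0
```

Request:
jog_arm --pt "0 0 0.03 0 0 0" --pt "0 0 0.03 0 0 0" --pt "0 0 0.03 0 0 0" --pt "0 0 0.03 0 0 0" --pt "0 0 0.03 0 0 0" --pt "0 0 0.03 0 0 0" --pt "0 0 0.03 0 0 0" --pt "0 0 0.03 0 0 0" --jaw 1 --force 60

```text
clock: 7.35
tcp_pos: [0.6182, -0.3082, -0.0294]
orientation: [0.002, 0.72, 0.694, 0.0]
wrist_force: [-0.2, -0.6, 5.5]
finger_gap: 0.0542
grip_force: 63.6
```

The grip is firm: 54 mm gap, 64 N. Next I lift the bar, turn it, and carry it to the jig's entry.

Request:
jog_arm --pt "0 0 0.6 0 0 0" --pt "0 0 1.2 0 0 0" --pt "-0.2 0.5 1.2 0 0 -0.3" --pt "-0.5 1.3 1.2 0 0 -0.65" --pt "-0.8 2.1 1.2 0 0 -0.65" --pt "-1.1 2.9 1.2 0 0 -0.65" --pt "-1.4 3.7 1.2 0 0 -0.65" --pt "-1.6 4.4 1.2 0 0 -0.65" --pt "-1.72 4.84 1.2 0 0 -0.65" --pt "-1.72 4.84 1.2 0 0 -0.65" --pt "-1.72 4.84 1.2 0 0 -0.65" --pt "-1.72 4.84 1.2 0 0 -0.65"

```text
clock: 8.35
tcp_pos: [0.5487, -0.1144, 0.0171]
orientation: [0.001, 0.743, 0.669, 0.0]
wrist_force: [0.7, -0.2, -1.8]
finger_gap: 0.0539
grip_force: 63.6
```

Run:
```python
from h import *
im=shot('side')['pixels'];s=env.get_state();print(s['wrist_force'],s['tcp_pos'],s['orientation'],s['finger_gap'])
cv2.imwrite('pics/s6.png',cv2.resize(im[130:280,210:350],None,fx=4,fy=4,interpolation=cv2.INTER_CUBIC)[...,::-1])
```

```text
[ 0.31741904  0.23151932 -1.08074302] [ 0.54883412 -0.11485328  0.01705942] [5.78554101e-04 7.43161446e-01 6.69111890e-01 9.35097269e-05] 0.05406380626483662
```

View pics/s6.png

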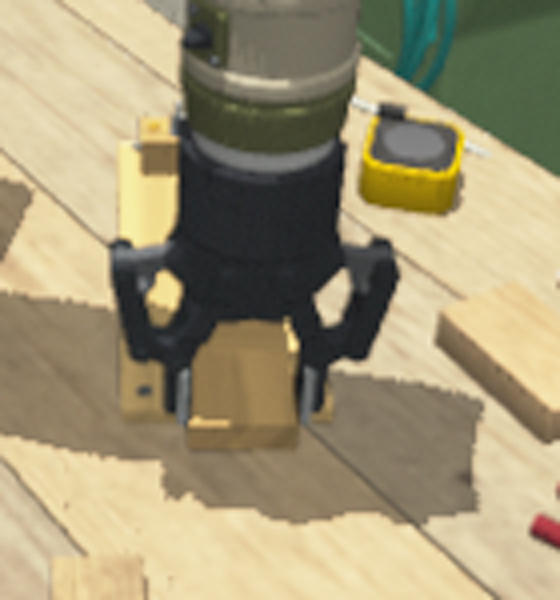

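The bar is held square and level, and its rear end sits near crop (243,430). I'm checking the rear end by ray and lowering toward the deck.

Run:
```python
from h import *
c=shot('side')
for p in((188,430),(298,430)):
    P=ray(c,210+(p[0]+.5)/4-.5,130+(p[1]+.5)/4-.5,.065)[:2]*1000; d=P-[578.3,162]
    ex=np.array([.1045,.9945]);print(P,d@ex,d@[-.9945,.1045])
```

```text
[ 516.91750467 -131.5880679 ] -298.3878042923582 30.364938513297435
[ 571.43774399 -137.86574855] -298.9335926876699 -24.511457122486263
```

Request:
jog_arm --pt "0 0 -0.4 0 0 0" --pt "0 0 -0.75 0 0 0" --pt "0 0 -0.82 0 0 0" --pt "0 0 -0.82 0 0 0" --pt "0 0 -0.82 0 0 0"

```text
clock: 8.87
tcp_pos: [0.5483, -0.1145, -0.0157]
orientation: [-0.0, 0.743, 0.669, -0.0]
wrist_force: [-0.7, -0.4, -1.3]
finger_gap: 0.054
grip_force: 63.7
```

Request:
jog_arm --pt "0.02 0 -0.03 0 0 0" --pt "0.03 0 -0.05 0 0 0" --pt "0.03 0 -0.05 0 0 0"

```text
clock: 9.12
tcp_pos: [0.5501, -0.1142, -0.0173]
orientation: [0.001, 0.743, 0.669, 0.0]
wrist_force: [-0.3, -0.4, -0.9]
finger_gap: 0.0538
grip_force: 63.8
```

Request:
jog_arm --pt "0 0 -0.02 0 0 0" --pt "0 0 -0.04 0 0 0" --pt "0 0 -0.04 0 0 0"

```text
clock: 9.37
tcp_pos: [0.5501, -0.1145, -0.0186]
orientation: [0.001, 0.743, 0.669, 0.0]
wrist_force: [-1.2, -1.9, 5.2]
finger_gap: 0.054
grip_force: 64.4
```

The deck is felt at a reading of about -18 mm. I raise 1.5 mm and slide along the jig axis in stages.

Request:
jog_arm --pt "0 0 0.06 0 0 0" --pt "0.03 0.3 0.06 0 0 0" --pt "0.06 0.6 0.06 0 0 0" --pt "0.09 0.9 0.06 0 0 0" --pt "0.13 1.2 0.06 0 0 0" --pt "0.13 1.2 0.06 0 0 0"

```text
clock: 9.87
tcp_pos: [0.5545, -0.0643, -0.0171]
orientation: [0.0, 0.742, 0.67, -0.001]
wrist_force: [0.4, -3.2, -0.5]
finger_gap: 0.0539
grip_force: 63.9
```

Request:
jog_arm --pt "0.02 0.2 0 0 0 0" --pt "0.04 0.4 0 0 0 0" --pt "0.06 0.6 0 0 0 0" --pt "0.08 0.8 0 0 0 0" --pt "0.08 0.8 0 0 0 0"

```text
clock: 10.28
tcp_pos: [0.5576, -0.0329, -0.0173]
orientation: [0.0, 0.743, 0.67, -0.0]
wrist_force: [-0.4, -1.9, -0.6]
finger_gap: 0.0538
grip_force: 63.8
```

Request:
jog_arm --pt "0.02 0.2 0 0 0 0" --pt "0.04 0.4 0 0 0 0" --pt "0.06 0.6 0 0 0 0" --pt "0.08 0.8 0 0 0 0" --pt "0.11 1.0 0 0 0 0" --pt "0.12 1.15 0 0 0 0" --pt "0.12 1.15 0 0 0 0"

```text
clock: 10.87
tcp_pos: [0.5623, 0.0139, -0.0173]
orientation: [-0.001, 0.742, 0.67, 0.001]
wrist_force: [0.6, 1.4, -1.3]
finger_gap: 0.0539
grip_force: 63.9
```

Request:
jog_arm --pt "0 0.05 -0.02 0 0 0" --pt "0.01 0.1 -0.03 0 0 0" --pt "0.01 0.1 -0.03 0 0 0"

```text
clock: 11.12
tcp_pos: [0.5629, 0.0148, -0.0174]
orientation: [0.001, 0.743, 0.669, -0.001]
wrist_force: [-2.6, -5.7, 6.3]
finger_gap: 0.0541
grip_force: 64.6
```

Request:
jog_arm --pt "0 0.05 0.01 0 0 0" --pt "0.01 0.1 0.01 0 0 0" --pt "0.01 0.1 0.01 0 0 0" --pt "0.01 0.1 0.01 0 0 0"

```text
clock: 11.45
tcp_pos: [0.5635, 0.019, -0.0174]
orientation: [0.001, 0.743, 0.669, -0.0]
wrist_force: [-2.0, -5.8, 2.6]
finger_gap: 0.0537
grip_force: 64.3
```

Run:
```python
from h import *
s=env.get_state();print(s['wrist_force'],s['tcp_pos'],s['finger_gap'])
a=shot('side')['pixels'][130:250,215:315];b=shot('top')['pixels'][150:230,165:295]
cv2.imwrite('pics/s7.png',np.hstack([cv2.resize(x,(400 if i==0 else 390,480 if i==0 else 240),interpolation=cv2.INTER_CUBIC) if i==0 else np.vstack([cv2.resize(x,(390,240),interpolation=cv2.INTER_CUBIC),np.zeros((240,390,3),np.uint8)]) for i,x in enumerate((a,b))])[...,::-1])
```

```text
[-1.98574765 -5.76211695  2.61509805] [ 0.56354712  0.01898842 -0.01736769] 0.05371139713675477
```

View pics/s7.png

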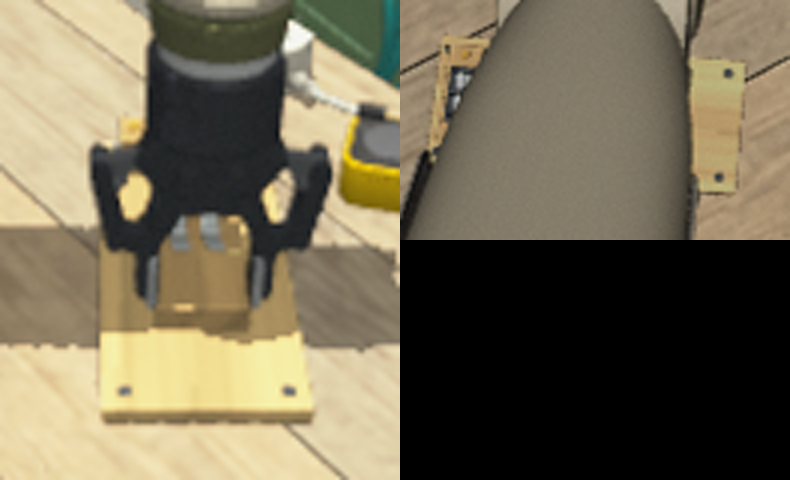

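The bar lies square on the deck, with the clip tips over it at (190,235). The steady 6 N is only friction, so I keep pushing gently until the stop shows.

Request:
jog_arm --pt "0 0.05 0 0 0 0" --pt "0.01 0.08 0 0 0 0" --pt "0.01 0.08 0 0 0 0" --pt "0.01 0.08 0 0 0 0"

```text
clock: 11.88
tcp_pos: [0.564, 0.0217, -0.0174]
orientation: [0.001, 0.743, 0.669, -0.001]
wrist_force: [-1.7, -7.0, 2.6]
finger_gap: 0.0541
grip_force: 64.3
```

Request:
jog_arm --pt "0 0.05 0 0 0 0" --pt "0.01 0.08 0 0 0 0" --pt "0.01 0.08 0 0 0 0" --pt "0.01 0.08 0 0 0 0"

```text
clock: 12.22
tcp_pos: [0.564, 0.0216, -0.0174]
orientation: [0.003, 0.744, 0.668, -0.003]
wrist_force: [-2.9, -17.0, 3.2]
finger_gap: 0.0539
grip_force: 64.2
```

Force jumps to 17 N with no more travel at tool x ≈ -141, which is the expected home. I'm easing the preload, letting go, and rising.

Request:
jog_arm --pt "0 -0.05 0 0 0 0" --pt "0 -0.05 0 0 0 0" --pt "0 -0.05 0 0 0 0"

```text
clock: 12.47
tcp_pos: [0.564, 0.0217, -0.0174]
orientation: [0.002, 0.743, 0.669, -0.002]
wrist_force: [-2.6, -10.4, 3.4]
finger_gap: 0.0539
grip_force: 64.3
```

Request:
jog_arm --pt "0 0 0 0 0 0" --pt "0 0 0 0 0 0" --pt "0 0 0 0 0 0" --pt "0 0 0 0 0 0" --pt "0 0 0 0 0 0" --pt "0 0 0 0 0 0" --pt "0 0 0 0 0 0" --pt "0 0 0 0 0 0" --jaw -1

```text
clock: 13.13
tcp_pos: [0.5641, 0.0247, -0.0179]
orientation: [-0.0, 0.743, 0.669, 0.0]
wrist_force: [-0.0, -0.4, 0.4]
finger_gap: 0.0856
grip_force: 0.0
```

Request:
jog_arm --pt "0 0 0.3 0 0 0" --pt "0 0 0.8 0 0 0" --pt "0 0 1.6 0 0 0" --pt "0 0 2.5 0 0 0" --pt "0 0 3.5 0 0 0" --pt "0 -1 4 0 0 0" --pt "0 -2 4 0 0 0" --pt "0 -3 4 0 0 0" --pt "0 -4 4 0 0 0" --pt "0 -5 4 0 0 0" --pt "0 -6 4 0 0 0" --pt "0 -6 4 0 0 0"

```text
clock: 14.13
tcp_pos: [0.5642, -0.2227, 0.1419]
orientation: [0.002, 0.745, 0.667, -0.001]
wrist_force: [0.8, -0.4, 0.1]
finger_gap: 0.0853
grip_force: 0.0
```

Run:
```python
from h import *
a=cv2.resize(shot('side')['pixels'][140:240,225:305],(400,500),interpolation=cv2.INTER_CUBIC);b=cv2.resize(shot('top')['pixels'][155:220,168:288],(400,217),interpolation=cv2.INTER_CUBIC)
cv2.imwrite('pics/s8.png',np.hstack([a,np.vstack([b,np.zeros((283,400,3),np.uint8)])])[...,::-1])
```

```text
(no output)
```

View pics/s8.png

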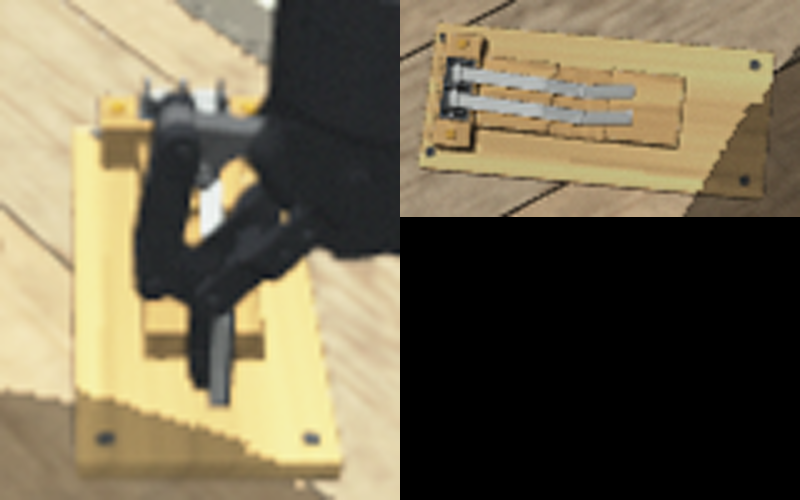

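The bar lies against the stop, with both clips down over the notch and noses near (583,92) and (578,120). One numeric check of the rear end, then I hand in if it agrees.

Run:
```python
from h import *
c=shot('top');R=[]
for p in((285,76),(279,148)):
    P=ray(c,168+(p[0]+.5)*.3-.5,155+(p[1]+.5)*65/217-.5,.030)[:2]*1000;d=P-[578.3,162]
    R.append([d@[.1045,.9945],d@[-.9945,.1045]]);print(R[-1])
x,y=np.mean(R,0);print(x,y)
if abs(x+160)<4 and abs(y)<4: print(env.hand_in())
```

```text
[np.float64(-159.0947381211901), np.float64(-29.541674565866817)]
[np.float64(-159.63738642997635), np.float64(27.984960994034278)]
-159.3660622755832 -0.7783567859162694
the job is handed in; nothing more can be done
None
```

The notched bar is in the jig against the stop and within 1 mm of centre. Both clips look snapped into the notch in the pictures. I let go of it and handed the job in at about 14 s; the result wasn't shown.

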